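# Gauge a bead blank and set the trough gate to it

### The arm

A 6-joint arm with a two-finger parallel gripper is mounted at the origin on the work surface. World frame = base frame: x ahead of the robot, y to its left, z up, the work surface at z = 0. Lengths are in m, angles in rad, forces in N, time in s.
With the tool pointing down it reaches from about 0.3 to 0.75 m from the base axis. Payload 8.5 kg.
Tool frame: the origin (TCP) lies at the very end of the fingers, on their centre line; the grasp point (between the pads) lies arm.grasp_offset behind it (arm.grasp_offset is the distance from the TCP to the grasp point, in m); z points along the fingers, x is the direction in which the jaws open and shut, and the axes are right-handed (so a half turn about z gives the same grasp; the last joint's range is limited). The gripper opens to 88 mm and grips with 3 to 60 N. Pads are 18 mm wide; open, the fingers measure 123 mm over their backs; the gripper's body (75 mm by 187 mm) begins 45 mm behind the grasp point.
Start: joints at [-1.474, 0.381, 1.297, -0, 1.464, -0.215], TCP at [0.169, -0.523, 0.239] pointing down, gripper open.
Joint ranges: [-3.11, 3.11], [-0.89, 2.33], [0.22, 2.48], [-1.42, 4.56], [0.17, 2.85], [-2.88, 2.88]. Speed limits (rad/s): [2.39, 2.39, 3.14, 3.14, 3.14, 3.14].

### API

Orientations are given as a unit quaternion [w, x, y, z].
In Python, from cell import arm, eyes, models gives the robot as it stands.
- The arm moves only by the tool play_rows, never from a script. Its argument "deltas" is a list of rows, each an object of numbers: "dx", "dy", "dz": the shift along the tool's x, y, z in units of 30 mm (1.0 is 30 mm); "rx", "ry", "rz": the turn, a rotation vector about the tool's x, y, z in units of 8 degrees (1.0 is 8 degrees). In form: [{"dx": .., "dy": .., "dz": .., "rx": .., "ry": .., "rz": ..}, ...]. A call has 1 to 10 rows; each row is the pose to reach, as a shift and turn from the pose commanded when the call began, along the tool's axes at that moment; what a row does not reach only later rows make up. A row lasts 1/8 s, in which the tool goes at most 62.5 mm and 10.7 degrees, less where a joint would pass 70% of its speed; a pose out of reach is approached as far as the arm can. A call with a gripper value outside its range is refused whole. "jaw" is the opening, from -1 (shut) to 1 (fully open), set as the call begins (left out, the last holds). The fingers move at their own pace and stop on an object; "grip_force" is the grip in N (left out, the last holds). Time passes only in rows, so rows that repeat a pose let the fingers close. It gives the time, the measured TCP pose, the force and the opening at its end, in the units of the state.
- arm.observe(): the state, without advancing time (a new reading comes with each control period).
- eyes.camera(name): name is "scene" or "side" or "wrist"; returns the picture (400x640x3 uint8, blue, green, red); there is no depth.
- eyes.camera_info(name): a dict with "fovy" (degrees; the focal length in pixels is half the picture's height over the tangent of half this angle, whatever the lens; pixels are square), "cx", "cy" (the principal point, pixels), "dist" ([k1, k2, p1, p2, k3] as OpenCV has them; the pictures are not rectified), "extrinsics" (4x4, takes a point from world to camera coordinates). Camera axes: x right, y down, z forward; pixel columns grow to the right and rows downward; lengths in m; the calibration is good to about 2 mm. A picture is of the moment at which its call begins: read the wrist's pose just before it. camera_info takes no time and is no camera call; for the wrist camera it gives the pose at the moment of the call.
- arm.job_done(): hands the job in, once; it reports no verdict.
Trained networks look in the newest picture that a camera, given by its name, has taken for a name from the list of things; names that differ only in an ending like _2 or _b are one class to them, and where a whole thing is asked for, a point or a joint stands for the part that bears it (a point fixed in the world has none). Each returns a list of dicts, best first, with "confidence" (0 to 1); they miss things now and then, are a little off and sometimes report something else, mostly with a low value. They report only what shows in the picture. A call takes as long as a camera call.
- models.look_for(camera, name): "point" ([column, row] in pixels, amid what is visible of it).
- models.cut_out(camera, name): "mask" (400x640 bool, what is visible of it) and "point" ([column, row] in pixels, amid what is visible of it).
The state is a dict: "time_s": time; "joint_positions": joint angles; "qvel": joint speeds; "effort": joint torques, N m; "tcp_pos": TCP position; "orientation": TCP orientation; "contact_force": force on the tool from outside, world axes, zero at the start; "ft_torque": the same for the moment, N m; "finger_gap": finger opening in m.
Only numpy, scipy, OpenCV 4.12 (cv2) and the standard library are available. Lean on these libraries where they do the work, as an engineer would, in place of code of your own. Each camera call takes 0.05 s, during which the arm holds its last target. There are 200 camera calls.

### The job

Take the bridge gauge out of its leaning cradle and lower it gently, upright, over the amber bead blank that stands in the green ring on the marble slab, so that both its legs stand on the marble and its sprung foot rests on the middle of the blank and reads its height; leave it standing there. Then pull up the trough's brass gate until the opening under it is about 3 mm higher than that blank, and let go. Leave the blank in its ring and everything else where it is.

Things in the scene. Friction and masses are not known exactly. Their poses are not given: they have to be found in the camera images.
- gauge_grip (a point): Grip centre of the loose bridge gauge (0.33 kg): square dark horn handle, 24 x 24 mm, 48 mm tall, on a steel bridge. On the centre line, 88 mm above the legs' soles, 20 mm below the handle's top, 28 mm above the crossbar. z runs up from soles to handle, y from leg to leg. At the start it leans about 27 degrees in its cradle, loose, handle towards the robot.
- gauge: The same gauge; origin midway between the legs' soles, same axes. Legs: plates 8 mm thick (y), 44 mm deep (x), 32 mm either side of the centre line: 56 mm free between them, 50 mm free height under the crossbar, 72 mm wide over all. White scale with red pointer on its +x face. Draw it at least 40 mm along its own z to clear the cradle's lips.
- foot (a joint): Reading of the gauge's sprung foot, m: a brass disc 16 mm across on the centre line between the legs. 0 = level with the soles of the legs; it is pushed up by what is under it (about 0.3 N at 0 to 1.1 N at 0.032, which the gauge's own weight overcomes; limit 0.042). With both legs standing on the marble it equals the height of the part beneath.
- foot_tip (a point): Centre of the underside of the gauge's foot.
- cradle: Fixed dark wooden cradle for the gauge, 100 x 100 mm base, with a bed sloping about 27 degrees (facing the robot, along its -x) and two 34 mm lips at the bed's lower edge, which hold the gauge's legs. Origin under its centre.
- spot (a point): Centre of the green ring (48 mm across) on top of the fixed white marble slab; 12 mm above the counter. The slab is 130 mm (x) by 270 mm (y); two more blanks stand on it in a row, 75 and 150 mm from the ring along the slab's -y. Any yaw of the gauge fits here.
- blank_a_center (a point): Centre (half-way up) of an amber bead blank, a loose upright cylinder 26 mm across. Blanks come in three heights, 16, 24 and 32 mm, one of each on the slab; the one standing in the ring is the one to gauge.
- blank_b_center (a point): Centre of another amber blank, as above, of another of the three heights.
- blank_c_center (a point): Centre of another amber blank, as above, of another of the three heights.
- gate (a joint): Height of the opening under the brass gate at the trough's end that faces the robot, m: 0 closed, up to 0.050; the gate slides straight up, stiffly (about 4 N to lift), and stays where it is left. It may start open by up to 6 mm.
- gate_tab (a point): Grip point of the gate's brass tab, on the gate: 12 mm thick along its x (away from the robot), 30 mm wide along y, its top 15 mm above this point; the tab is 46 mm tall, with the wider gate plate 31 mm below this point. It moves with the gate. At gate 0 it is 100 mm above the counter; the trough's walls are 70 mm tall.
- trough: Fixed beech sorting trough, 200 mm (x) by 100 mm (y), 70 mm tall; origin under its centre; the gate is at its -x end.
- bowl_c (a point): Centre of a glazed green bowl, 110 mm across, 50 mm tall. Bystander.
- funnel_c (a point): Centre of a copper funnel on a squat three-legged stand, 90 mm across, 115 mm tall. Bystander.
- awl_c (a point): Middle of a lying horn-handled awl, 145 mm long, 22 mm thick. Bystander.
- tray_c (a point): Centre of a black onyx bead tray, 120 x 170 x 22 mm. Bystander.
- jar_c (a point): Centre of an amber glass jar, 60 mm across, 80 mm tall. Bystander.

How it is judged:
On the way, in this order (a step that is already met when the one before it is completed fails the run):
1. the gauge stands upright over the blank in the ring, legs on the marble, foot on the blank, reading its height (angle between gauge_grip's own z axis and vertical below 0.06 rad and z of gauge_grip in the frame of spot below 0.0905 m and ((horizontal distance between blank_a_center and spot below 0.018 m and horizontal distance between foot_tip and blank_a_center below 0.009 m and value of joint foot between 0.0135 and 0.0185 m) or (horizontal distance between blank_b_center and spot below 0.018 m and horizontal distance between foot_tip and blank_b_center below 0.009 m and value of joint foot between 0.0215 and 0.0265 m) or (horizontal distance between blank_c_center and spot below 0.018 m and horizontal distance between foot_tip and blank_c_center below 0.009 m and value of joint foot between 0.0295 and 0.0345 m))), for 0.3 s.
2. the gate is raised so that the opening is about 3 mm higher than the gauged blank (((horizontal distance between blank_a_center and spot below 0.018 m and value of joint gate between 0.0165 and 0.0225 m) or (horizontal distance between blank_b_center and spot below 0.018 m and value of joint gate between 0.0245 and 0.0305 m) or (horizontal distance between blank_c_center and spot below 0.018 m and value of joint gate between 0.0325 and 0.0385 m))), for 0.2 s.
At the end, for the whole second after the job is handed in: Gauge let go, still, upright within 0.06 rad on the marble, its foot within 9 mm of the axis of the blank in the ring and reading its height within 2.5 mm; that blank within 18 mm of the ring's centre; gate let go, open 0.5 to 6.5 mm more than that blank's height (angle between gauge_grip's own z axis and vertical below 0.06 rad and z of gauge_grip in the frame of spot below 0.0905 m and (((horizontal distance between blank_a_center and spot below 0.018 m and horizontal distance between foot_tip and blank_a_center below 0.009 m and value of joint foot between 0.0135 and 0.0185 m) and (horizontal distance between blank_a_center and spot below 0.018 m and value of joint gate between 0.0165 and 0.0225 m)) or ((horizontal distance between blank_b_center and spot below 0.018 m and horizontal distance between foot_tip and blank_b_center below 0.009 m and value of joint foot between 0.0215 and 0.0265 m) and (horizontal distance between blank_b_center and spot below 0.018 m and value of joint gate between 0.0245 and 0.0305 m)) or ((horizontal distance between blank_c_center and spot below 0.018 m and horizontal distance between foot_tip and blank_c_center below 0.009 m and value of joint foot between 0.0295 and 0.0345 m) and (horizontal distance between blank_c_center and spot below 0.018 m and value of joint gate between 0.0325 and 0.0385 m))) and linear speed of gauge below 0.01 m/s); the robot touches nothing.
It fails at once if a blank is pressed or struck by the gauge with over 15 N (contact force between gauge and blank_a above 15 N or contact force between gauge and blank_b above 15 N or contact force between gauge and blank_c above 15 N).
It fails at once if the gauge is dropped or rammed on the slab (over 60 N) (contact force between gauge and slab above 60 N).
It fails at once if a blank is moved by more than 15 mm (distance of any of blank_a_center, blank_b_center, blank_c_center from where it was at the start of the episode above 0.015 m).
It fails at once if a bystander is moved by more than 30 mm (distance of any of bowl_c, funnel_c, awl_c, tray_c, jar_c from where it was at the start of the episode above 0.03 m).
It also fails if it takes over 48 s, if anything falls off the work surface, if the arm or the gripper's body presses on something with over 40 N, if the wrist force passes 120 N, or if a joint passes its speed limit or range.

## Working session

There is one attempt and no reset: what is moved stays moved. The work goes in short steps, Python scripts to look and compute and a tool call to move; the robot and the scene stay as the last step left them, time stands still between calls to the robot, and variables do not carry over. Pictures are saved under pics/ and viewed, about 8 in all and at most 12, crops included, and the job is handed in when it is done.

Besides the shell and the picture viewer there is one more tool, called after "Call:" by a JSON object that holds its "name" and its "arguments", one argument or row to a line. play_rows: Moves the arm, as the interface text tells. Its arguments: {"type":"object","properties":{"deltas":{"type":"array","items":{"type":"object","properties":{"dx":{"type":"number"},"dy":{"type":"number"},"dz":{"type":"number"},"rx":{"type":"number"},"ry":{"type":"number"},"rz":{"type":"number"}}}},"jaw":{"type":"number"},"grip_force":{"type":"number"}},"required":["deltas"]}

```bash
ls; mkdir -p pics; python3 - <<'E'
from cell import arm,eyes,models
import cv2,numpy as np
print(arm.observe()); print(arm.grasp_offset)
for c in ["scene","side","wrist"]:
    i=eyes.camera_info(c); print(c,i['fovy'],i['cx'],i['cy'],i['dist'],np.round(i['extrinsics'],4).tolist())
    cv2.imwrite(f"pics/{c}0.png",eyes.camera(c))
    for n in ["gauge_grip","gauge","foot","cradle","spot","blank_a_center","gate","gate_tab","trough","bowl_c","funnel_c","awl_c","tray_c","jar_c"]:
        try: print(n,[(np.round(d['point']).tolist(),round(d['confidence'],2)) for d in models.look_for(c,n)][:4])
        except Exception as e: print(n,e)
E
```

```text
pics
{'time_s': 0.0, 'joint_positions': array([-1.47428658e+00,  3.81142030e-01,  1.29824658e+00,  4.27219029e-06,
        1.46358817e+00, -2.15309788e-01]), 'qvel': array([-0.00132005, -0.00088682, -0.00133629, -0.00040748,  0.00024348,
        0.00077896]), 'effort': array([ 7.86476321e-04, -4.37922192e+01, -2.24565035e+01,  7.13632931e-02,
        3.51087539e-02, -1.02868898e-04]), 'tcp_pos': array([ 0.16870108, -0.523194  ,  0.23817153]), 'orientation': array([-5.18959384e-04,  8.08328482e-01, -5.88731336e-01, -4.57859359e-04]), 'contact_force': array([-0.38865535,  0.02679331,  0.12444244]), 'ft_torque': array([-0.0046065 , -0.00013956, -0.05044711]), 'finger_gap': 0.08801258908381836}
0.0187
scene 52.02091176264483 319.2299822409328 207.31956619896891 [0.03235943 0.         0.         0.         0.        ] [[0.4888, 0.8724, 0.0011, -0.2949], [0.5957, -0.3328, -0.7311, -0.2896], [-0.6374, 0.358, -0.6823, 1.7922], [0.0, 0.0, 0.0, 1.0]]
gauge_grip [([383.0, 172.0], 0.87)]
gauge [([382.0, 170.0], 0.72)]
foot []
cradle [([391.0, 187.0], 0.64)]
spot [([306.0, 206.0], 0.61)]
blank_a_
[... 865 characters left out ...]
343.0, 230.0], 0.57), ([385.0, 164.0], 0.23)]
gate [([383.0, 166.0], 0.54)]
gate_tab [([385.0, 162.0], 0.76)]
trough [([362.0, 161.0], 0.55)]
bowl_c [([268.0, 202.0], 0.9)]
funnel_c [([291.0, 172.0], 0.69)]
awl_c [([304.0, 346.0], 0.69), ([295.0, 286.0], 0.52)]
tray_c []
jar_c [([407.0, 150.0], 0.72)]
wrist 60.5592204627879 317.65380683907074 197.5622984198798 [-0.0547964  0.         0.         0.         0.       ] [[0.3068, -0.9518, -0.0009, -0.5495], [-0.9092, -0.2933, 0.2956, -0.0413], [-0.2816, -0.0899, -0.9553, 0.3916], [0.0, 0.0, 0.0, 1.0]]
gauge_grip []
gauge []
foot []
cradle []
spot []
blank_a_center []
gate []
gate_tab []
trough []
bowl_c []
funnel_c []
awl_c []
tray_c []
jar_c []
```

```bash
python3 - <<'E'
import cv2,numpy as np
a=cv2.imread('pics/scene0.png')[120:320,130:450]; b=cv2.imread('pics/side0.png')[120:370,200:460]
cv2.imwrite('pics/v1.png',cv2.resize(a,None,fx=2.5,fy=2.5,interpolation=cv2.INTER_CUBIC))
cv2.imwrite('pics/v2.png',cv2.resize(b,None,fx=2.4,fy=2.4,interpolation=cv2.INTER_CUBIC))
E
```

```text
(no output)
```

View pics/v1.png

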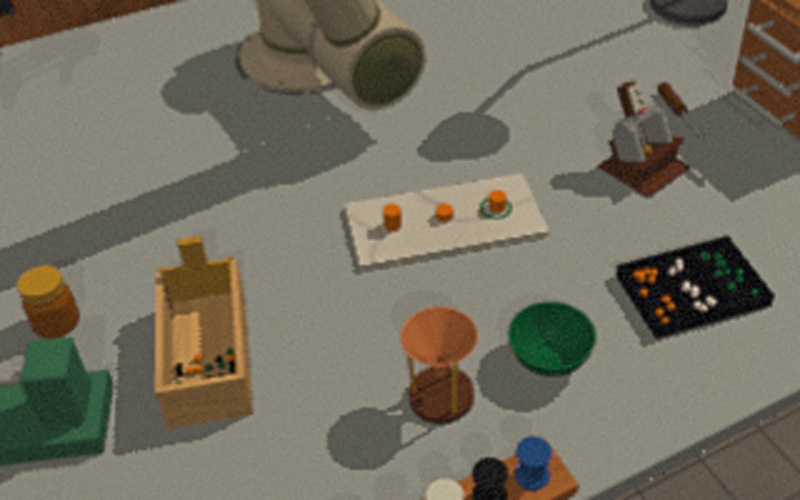

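View pics/v2.png

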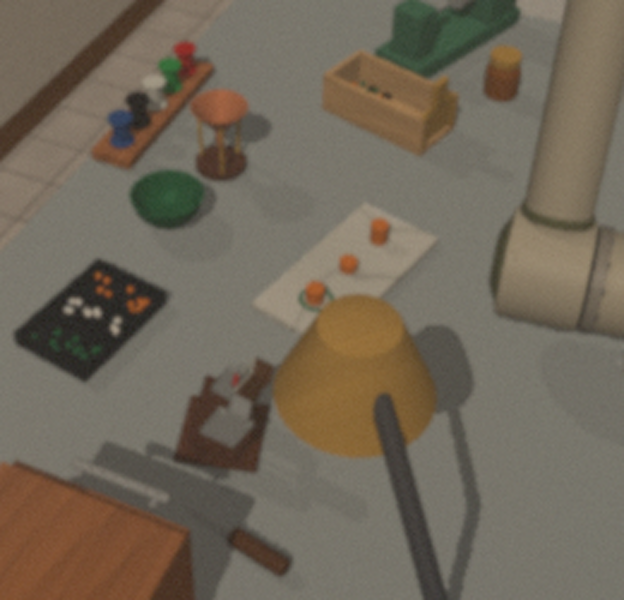

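```bash
cat > h.py <<'E'
import numpy as np,cv2
from cell import arm,eyes,models
from scipy.spatial.transform import Rotation as R
def K(i):
    f=200/np.tan(np.radians(i['fovy']/2)); return np.array([[f,0,i['cx']],[0,f,i['cy']],[0,0,1]])
def ray(c,p,i=None):
    i=i or eyes.camera_info(c); E=np.array(i['extrinsics']); 
    u=cv2.undistortPoints(np.array([[p]],float),K(i),np.array(i['dist'],float))[0,0]
    d=E[:3,:3].T@np.array([u[0],u[1],1]); return -E[:3,:3].T@E[:3,3], d/np.linalg.norm(d)
def onz(c,p,z,i=None):
    o,d=ray(c,p,i); return o+d*(z-o[2])/d[2]
def tri(rs):
    A=sum(np.eye(3)-np.outer(d,d) for o,d in rs); b=sum((np.eye(3)-np.outer(d,d))@o for o,d in rs)
    x=np.linalg.solve(A,b); return x,[np.linalg.norm(np.cross(x-o,d)) for o,d in rs]
def proj(c,P,i=None):
    i=i or eyes.camera_info(c); E=np.array(i['extrinsics'])
    return cv2.projectPoints(np.atleast_2d(P).astype(float),cv2.Rodrigues(E[:3,:3])[0],E[:3,3],K(i),np.array(i['dist'],float))[0][:,0]
def tool():
    s=arm.observe(); q=s['orientation']; return np.array(s['tcp_pos']),R.from_quat([q[1],q[2],q[3],q[0]]),s
def cmd(p,Rg):
    """units of shift/turn from now to TCP p with rotation Rg"""
    t,r,s=tool(); d=r.inv().apply(np.array(p)-t)/0.03; w=(r.inv()*Rg).as_rotvec()/np.radians(8)
    print('d',np.round(d,2),'r',np.round(w,2)); return d,w
E
python3 - <<'E'
from h import *
np.set_printoptions(precision=3,suppress=True)
f=lambda p:(p[0]/2.5+130,p[1]/2.5+120); g=lambda p:(p[0]/2.4+200,p[1]/2.4+120)
for p in [(347,204),(525,176),(548,234),(359,269)]: print('slab',onz('scene',f(p),.012))
for p in [(365,204),(438,239),(255,301)]: print('slab side',onz('side',g(p),.012))
print('ring',onz('scene',f((497,208)),.012),onz('side',g((315,298)),.012))
for n,s,d in [('tab',(208,226),(385,162)),('grip',(383,172),(297,284)),('ringblank',(329,201),(331,242)),('b2',f((444,212)),g((348,264))),('b3',f((392,217)),g((380,232)))]:
    print(n,tri([ray('scene',s),ray('side',d)]))
print('cradle base corners',[onz('scene',f(p),0) for p in [(600,165),(648,194),(688,168)]],[onz('side',g(p),0) for p in [(176,457),(257,470)]])
print('trough',[onz('scene',f(p),0.07) for p in [(157,268),(237,261),(248,378),(155,388)]])
print('handle top',tri([ray('scene',f((627,86))),ray('side',g((262,365)))]), tri([ray('scene',f((637,112))),ray('side',g((243,395)))]))
E
```

```text
slab [ 0.41  -0.101  0.012]
slab [0.482 0.157 0.012]
slab [0.605 0.12  0.012]
slab [ 0.538 -0.141  0.012]
slab side [ 0.524 -0.13   0.012]
slab side [ 0.401 -0.1    0.012]
slab side [0.591 0.121 0.012]
ring [0.523 0.085 0.012] [0.519 0.083 0.012]
tab (array([ 0.478, -0.343,  0.072]), [np.float64(0.005902332542720926), np.float64(0.005902332542721066)])
grip (array([0.527, 0.317, 0.067]), [np.float64(0.002957667020469449), np.float64(0.0029576670204693647)])
ringblank (array([0.521, 0.085, 0.022]), [np.float64(0.0018444410270375973), np.float64(0.0018444410270376237)])
b2 (array([0.499, 0.01 , 0.019]), [np.float64(0.0008530458286395748), np.float64(0.0008530458286396536)])
b3 (array([ 0.479, -0.063,  0.027]), [np.float64(0.0015869790521313408), np.float64(0.0015869790521314188)])
cradle base corners [array([0.505, 0.278, 0.   ]), array([0.595, 0.302, 0.   ]), array([0.576, 0.391, 0.   ])] [array([0.574, 0.385, 0.   ]), array([0.479, 0.362, 0.   ])]
trough [array([ 0.464, -0.384,  0.07 ]), array([ 0.502, -0.291,  0.07 ]), array([ 0.688, -0.345,  0.07 ]), array([ 0.65 , -0.442,  0.07 ])]
handle top (array([0.495, 0.316, 0.129]), [np.float64(0.0021794409061754575), np.float64(0.0021794409061754554)]) (array([0.511, 0.331, 0.086]), [np.float64(0.0003454395569706867), np.float64(0.00034543955697086647)])
```

```bash
python3 - <<'E'
import cv2,numpy as np
a=cv2.imread('pics/scene0.png')[0:260]; b=cv2.imread('pics/side0.png')
o=np.zeros((600,640,3),np.uint8); o[:260]=a; o[262:]=b[62:]
cv2.imwrite('pics/v3.png',o)
E
```

```text
(no output)
```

View pics/v3.png

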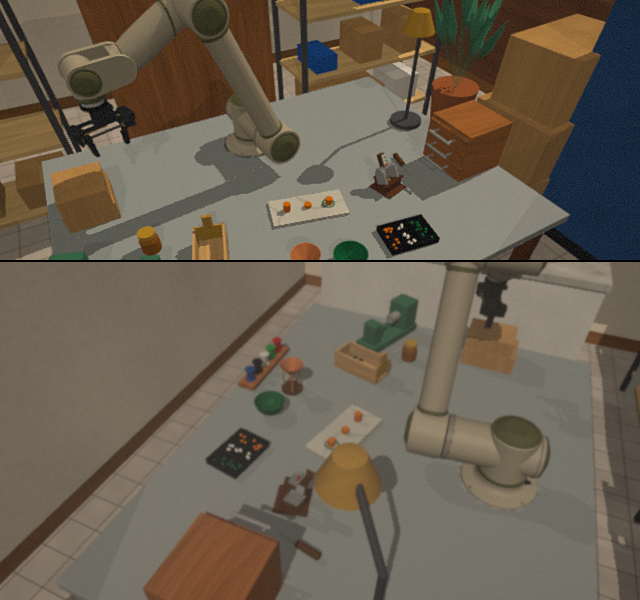

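```bash
python3 - <<'E'
from h import *
np.set_printoptions(precision=3,suppress=True)
print('lamp base',onz('scene',(405,122),0)); print('shade',tri([ray('scene',(420,22)),ray('side',(348,275))]))
print('drawer',[onz('scene',p,0) for p in [(428,158),(457,180),(509,150)]])
i=eyes.camera_info('wrist'); E=np.array(i['extrinsics']); t,r,s=tool()
Rc=E[:3,:3].T; print('cam in tool',r.inv().apply(-Rc@E[:3,3]-t)); print((r.inv().as_matrix()@Rc))
yaw=np.radians(15); l=np.radians(27)
x0=np.array([np.cos(yaw),np.sin(yaw),0]); y=np.array([-x0[1],x0[0],0]); zg=np.cos(l)*np.array([0,0,1])-np.sin(l)*x0
tz=-zg
for sg in (1,-1):
    tx=sg*y; Rg=R.from_matrix(np.c_[tx,np.cross(tz,tx),tz]); print('rotvec from now',(r.inv()*Rg).as_rotvec()/np.radians(8)); 
    g=np.array([.542,.329,.033])+.088*zg; print('grip',g); p=g+tz*(.0187-.13); print(p); cmd(p,Rg)
E
```

```text
lamp base [0.202 0.681 0.   ]
shade (array([0.302, 0.58 , 0.489]), [np.float64(0.00030529980725889876), np.float64(0.0003052998072586941)])
drawer [array([0.473, 0.59 , 0.   ]), array([0.639, 0.593, 0.   ]), array([0.595, 0.923, 0.   ])]
cam in tool [-0.    -0.076 -0.147]
[[ 1.     0.    -0.001]
 [-0.     0.955  0.296]
 [ 0.001 -0.296  0.955]]
rotvec from now [ -0.13    5.171 -21.539]
grip [0.503 0.319 0.111]
[0.455 0.306 0.211]
d [-23.38 -17.55   0.94] r [ -0.13   5.17 -21.54]
rotvec from now [3.374 0.085 0.351]
grip [0.503 0.319 0.111]
[0.455 0.306 0.211]
d [-23.38 -17.55   0.94] r [3.37 0.08 0.35]
```

Call:
{"name": "play_rows", "arguments": {
  "deltas": [
    {"dx": -1.1,"dy": -1.6},
    {"dx": -2.2,"dy": -3.2},
    {"dx": -3.3,"dy": -4.8,"dz": 0},
    {"dx": -4.4,"dy": -6.4,"rx": 0.5},
    {"dx": -5.5,"dy": -8,"rx": 1},
    {"dx": -6.6,"dy": -9.6,"rx": 1.5},
    {"dx": -7.8,"dy": -11.2,"rx": 2},
    {"dx": -9.0,"dy": -12.7,"rx": 2.5},
    {"dx": -10.9,"dy": -13.3,"rx": 3.0},
    {"dx": -12.8,"dy": -13.9,"rx": 3.37,"ry": 0.08,"rz": 0.35}
  ],
  "jaw": 1
}}

```text
validation failed for argument at $.de...
```

```bash
cat > aim.py <<'E'
from h import *
np.set_printoptions(precision=3,suppress=True)
def rot(yaw,l):
    yaw=np.radians(yaw); l=np.radians(l)
    x0=np.array([np.cos(yaw),np.sin(yaw),0]); y=np.array([-x0[1],x0[0],0]); zg=np.cos(l)*np.array([0,0,1])-np.sin(l)*x0
    return R.from_matrix(np.c_[-y,np.cross(-zg,-y),-zg]),zg
E
python3 - <<'E'
from aim import *
Rg,zg=rot(15,27); g=np.array([.503,.319,.111]); cmd(g-zg*(.0187-.13),Rg); print(tool()[0])
E
```

```text
d [-23.39 -17.54   0.95] r [3.37 0.08 0.35]
[ 0.169 -0.523  0.239]
```

Call:
{"name": "play_rows", "arguments": {
  "deltas": [
    {"dx": -1.1,"dy": -1.6,"dz": 0.0,"rx": 0.0,"ry": 0.0,"rz": 0.0},
    {"dx": -2.2,"dy": -3.2,"dz": 0.0,"rx": 0.0,"ry": 0.0,"rz": 0.0},
    {"dx": -3.3,"dy": -4.8,"dz": 0.0,"rx": 0.0,"ry": 0.0,"rz": 0.0},
    {"dx": -4.4,"dy": -6.4,"dz": 0.0,"rx": 0.5,"ry": 0.0,"rz": 0.0},
    {"dx": -5.5,"dy": -8.0,"dz": 0.0,"rx": 1.0,"ry": 0.0,"rz": 0.0},
    {"dx": -6.6,"dy": -9.6,"dz": 0.0,"rx": 1.5,"ry": 0.0,"rz": 0.0},
    {"dx": -7.8,"dy": -11.2,"dz": 0.0,"rx": 2.0,"ry": 0.0,"rz": 0.0},
    {"dx": -9.0,"dy": -12.7,"dz": 0.0,"rx": 2.5,"ry": 0.0,"rz": 0.0},
    {"dx": -10.9,"dy": -13.3,"dz": 0.0,"rx": 3.0,"ry": 0.0,"rz": 0.0},
    {"dx": -12.8,"dy": -13.9,"dz": 0.0,"rx": 3.37,"ry": 0.08,"rz": 0.35}
  ],
  "jaw": 1.0
}}

```text
time_s: 3.5
tcp_pos: [0.4477, -0.0286, 0.2388]
orientation: [-0.186, 0.771, -0.593, 0.142]
contact_force: [0.9, -0.1, 0.6]
finger_gap: 0.0882
```

```bash
python3 - <<'E'
from aim import *
Rg,zg=rot(15,27); g=np.array([.503,.319,.111]); cmd(g-zg*(.0187-.13),Rg); print(tool()[0])
E
```

```text
d [-10.72  -2.3    2.26] r [-0.01  0.   -0.01]
[ 0.448 -0.029  0.239]
```

Call:
{"name": "play_rows", "arguments": {
  "deltas": [
    {"dx": -1.8,"dy": -0.4,"dz": 0.4,"rx": 0.0,"ry": 0.0,"rz": 0.0},
    {"dx": -3.6,"dy": -0.8,"dz": 0.8,"rx": 0.0,"ry": 0.0,"rz": 0.0},
    {"dx": -5.4,"dy": -1.2,"dz": 1.1,"rx": 0.0,"ry": 0.0,"rz": 0.0},
    {"dx": -7.2,"dy": -1.6,"dz": 1.5,"rx": 0.0,"ry": 0.0,"rz": 0.0},
    {"dx": -9.0,"dy": -2.0,"dz": 1.9,"rx": 0.0,"ry": 0.0,"rz": 0.0},
    {"dx": -10.7,"dy": -2.3,"dz": 2.26,"rx": 0.0,"ry": 0.0,"rz": 0.0},
    {"dx": -10.7,"dy": -2.3,"dz": 2.26,"rx": 0.0,"ry": 0.0,"rz": 0.0}
  ]
}}

```text
time_s: 4.38
tcp_pos: [0.4528, 0.3069, 0.2092]
orientation: [-0.185, 0.773, -0.59, 0.141]
contact_force: [-0.0, -0.2, -0.5]
finger_gap: 0.0884
```

```bash
python3 - <<'E'
from aim import *
i=eyes.camera_info('wrist'); im=eyes.camera('wrist'); print(tool()[0])
Rg,zg=rot(15,27); g=np.array([.503,.319,.111]); x0=Rg.apply([0,-1,0]); y=Rg.apply([-1,0,0])
for n in ['gauge_grip','gauge']:
    for d in models.cut_out('wrist',n)[:2]:
        m=d['mask']; print(n,d['confidence'],d['point'],cv2.minAreaRect(np.argwhere(m)[:,::-1].astype(np.float32)))
P=np.array([g+a*.012*x0+b*.012*y+c*zg for c in(.02,-.028) for a,b in[(1,1),(1,-1),(-1,-1),(-1,1)]])
Q=np.array([g+a*.022*x0+b*.036*y+c*zg for c in(-.038,) for a,b in[(1,1),(1,-1),(-1,-1),(-1,1)]])
v=im.copy()
for S,c in((P,(0,255,0)),(Q,(255,0,0))):
    p=proj('wrist',S,i).astype(int)
    for k in range(0,len(p),4): cv2.polylines(v,[p[k:k+4]],True,c,1)
cv2.imwrite('pics/v4.png',cv2.resize(np.hstack([v[:,:]]),None,fx=1.25,fy=1.25)); cv2.imwrite('pics/w1.png',im)
E
```

```text
[0.453 0.305 0.209]
gauge_grip 0.74 [317.5, 184.7] ((317.7826843261719, 182.5625457763672), (84.36007690429688, 69.25952911376953), 1.7623909711837769)
gauge 0.56 [317.4, 182.3] ((317.1282958984375, 182.29107666015625), (84.1928482055664, 69.66336059570312), 0.8951737284660339)
```

View pics/v4.png

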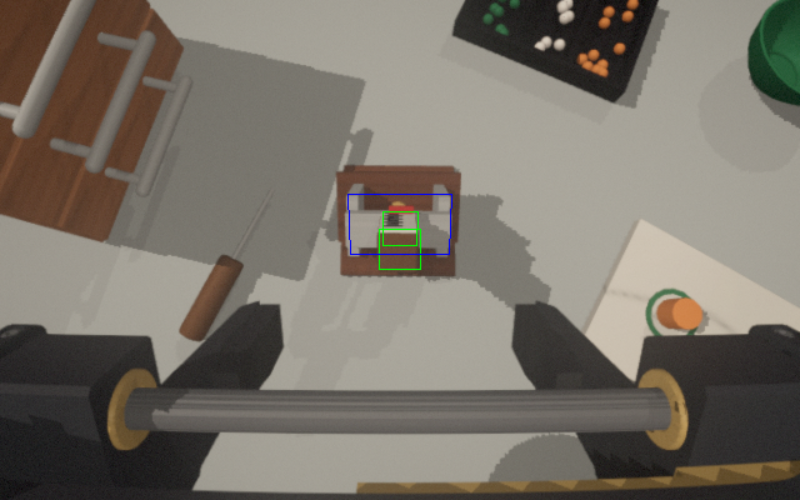

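```bash
python3 - <<'E'
from aim import *
Rg,zg=rot(15,27); g=np.array([.503,.319,.111]); cmd(g-zg*.0187,Rg)
E
```

```text
d [-0.08 -0.04  4.34] r [ 0.01  0.   -0.  ]
```

Call:
{"name": "play_rows", "arguments": {
  "deltas": [
    {"dx": -0.08,"dy": -0.04,"dz": 1.2,"rx": 0.0,"ry": 0.0,"rz": 0.0},
    {"dx": -0.08,"dy": -0.04,"dz": 2.4,"rx": 0.0,"ry": 0.0,"rz": 0.0},
    {"dx": -0.08,"dy": -0.04,"dz": 3.4,"rx": 0.0,"ry": 0.0,"rz": 0.0},
    {"dx": -0.08,"dy": -0.04,"dz": 4.0,"rx": 0.0,"ry": 0.0,"rz": 0.0},
    {"dx": -0.08,"dy": -0.04,"dz": 4.3,"rx": 0.0,"ry": 0.0,"rz": 0.0},
    {"dx": -0.08,"dy": -0.04,"dz": 4.3,"rx": 0.0,"ry": 0.0,"rz": 0.0}
  ]
}}

```text
time_s: 5.28
tcp_pos: [0.5108, 0.3214, 0.0956]
orientation: [-0.185, 0.771, -0.592, 0.142]
contact_force: [0.1, 0.2, 0.8]
finger_gap: 0.0883
```

Call:
{"name": "play_rows", "arguments": {
  "deltas": [
    {"dx": 0.0,"dy": 0.0,"dz": 0.0,"rx": 0.0,"ry": 0.0,"rz": 0.0},
    {"dx": 0.0,"dy": 0.0,"dz": 0.0,"rx": 0.0,"ry": 0.0,"rz": 0.0},
    {"dx": 0.0,"dy": 0.0,"dz": 0.0,"rx": 0.0,"ry": 0.0,"rz": 0.0},
    {"dx": 0.0,"dy": 0.0,"dz": 0.0,"rx": 0.0,"ry": 0.0,"rz": 0.0},
    {"dx": 0.0,"dy": 0.0,"dz": 0.0,"rx": 0.0,"ry": 0.0,"rz": 0.0},
    {"dx": 0.0,"dy": 0.0,"dz": 0.0,"rx": 0.0,"ry": 0.0,"rz": 0.0}
  ],
  "jaw": -1.0,
  "grip_force": 30.0
}}

```text
time_s: 6.02
tcp_pos: [0.5106, 0.3217, 0.0953]
orientation: [-0.185, 0.772, -0.592, 0.142]
contact_force: [-0.3, 0.7, 0.2]
finger_gap: 0.0302
```

Call:
{"name": "play_rows", "arguments": {
  "deltas": [
    {"dx": 0.0,"dy": 0.0,"dz": 0.0,"rx": 0.0,"ry": 0.0,"rz": 0.0},
    {"dx": 0.0,"dy": 0.0,"dz": 0.0,"rx": 0.0,"ry": 0.0,"rz": 0.0},
    {"dx": 0.0,"dy": 0.0,"dz": 0.0,"rx": 0.0,"ry": 0.0,"rz": 0.0}
  ]
}}

```text
time_s: 6.4
tcp_pos: [0.5106, 0.3217, 0.0953]
orientation: [-0.185, 0.772, -0.592, 0.142]
contact_force: [0.1, 0.8, -0.3]
finger_gap: 0.024
```

Call:
{"name": "play_rows", "arguments": {
  "deltas": [
    {"dx": 0.0,"dy": 0.0,"dz": -0.4,"rx": 0.0,"ry": 0.0,"rz": 0.0},
    {"dx": 0.0,"dy": 0.0,"dz": -0.9,"rx": 0.0,"ry": 0.0,"rz": 0.0},
    {"dx": 0.0,"dy": 0.0,"dz": -1.4,"rx": 0.0,"ry": 0.0,"rz": 0.0},
    {"dx": 0.0,"dy": 0.0,"dz": -2.0,"rx": 0.0,"ry": 0.0,"rz": 0.0},
    {"dx": 0.0,"dy": 0.0,"dz": -2.7,"rx": 0.0,"ry": 0.0,"rz": 0.0},
    {"dx": 0.0,"dy": 0.0,"dz": -3.2,"rx": 0.0,"ry": 0.0,"rz": 0.0},
    {"dx": 0.0,"dy": 0.0,"dz": -3.2,"rx": 0.0,"ry": 0.0,"rz": 0.0}
  ]
}}

```text
time_s: 7.28
tcp_pos: [0.4684, 0.3105, 0.1822]
orientation: [-0.186, 0.771, -0.592, 0.142]
contact_force: [0.6, 0.2, -3.2]
finger_gap: 0.024
```

```bash
python3 - <<'E'
from aim import *
t,r,s=tool(); print(t,s['contact_force'],s['finger_gap'])
Rg,zg=rot(15,0); g=np.array([.521,.085,.012+.088+.10]); cmd(g-zg*.0187,Rg)
sp=eyes.camera('scene'); i=eyes.camera('side')
for c in ['scene','side']:
    for n in ['gauge_grip','blank_a_center','spot']: print(c,n,[(np.round(d['point'],1),round(d['confidence'],2)) for d in models.look_for(c,n)])
cv2.imwrite('pics/s2.png',sp)
E
```

```text
[0.468 0.31  0.182] [ 0.634  0.183 -3.188] 0.023994158899932918
d [ 7.71  0.24 -0.09] r [-3.38  0.01  0.  ]
scene gauge_grip [(array([210.8, 258.5]), 0.64), (array([376.7, 149.9]), 0.56)]
scene blank_a_center [(array([381.2, 148.6]), 0.51), (array([306.2, 206.1]), 0.47)]
scene spot [(array([308. , 204.1]), 0.94)]
side gauge_grip [(array([307.8, 267.3]), 0.77), (array([289.8, 171.7]), 0.16)]
side blank_a_center [(array([304.8, 347.6]), 0.6)]
side spot [(array([316.8, 241.4]), 0.73)]
```

Call:
{"name": "play_rows", "arguments": {
  "deltas": [
    {"dx": 1.2,"dy": 0.0,"dz": -0.1,"rx": 0.0,"ry": 0.0,"rz": 0.0},
    {"dx": 2.4,"dy": 0.1,"dz": -0.1,"rx": -0.8,"ry": 0.0,"rz": 0.0},
    {"dx": 3.6,"dy": 0.1,"dz": -0.1,"rx": -1.6,"ry": 0.0,"rz": 0.0},
    {"dx": 4.8,"dy": 0.2,"dz": -0.1,"rx": -2.4,"ry": 0.0,"rz": 0.0},
    {"dx": 5.4,"dy": 0.2,"dz": -0.1,"rx": -3.0,"ry": 0.0,"rz": 0.0},
    {"dx": 5.6,"dy": 0.24,"dz": -0.1,"rx": -3.38,"ry": 0.0,"rz": 0.0},
    {"dx": 5.6,"dy": 0.24,"dz": -0.1,"rx": -3.38,"ry": 0.0,"rz": 0.0},
    {"dx": 5.6,"dy": 0.24,"dz": -0.1,"rx": -3.38,"ry": 0.0,"rz": 0.0}
  ]
}}

```text
time_s: 8.68
tcp_pos: [0.5044, 0.1464, 0.1801]
orientation: [0.0, 0.794, -0.609, -0.0]
contact_force: [0.6, -0.2, -3.2]
finger_gap: 0.0239
```

```bash
python3 - <<'E'
from aim import *
t,r,s=tool(); i=eyes.camera_info('wrist'); im=eyes.camera('wrist'); print(t,s['contact_force'])
for n in ['blank_a_center','spot','gauge']:
    for d in models.cut_out('wrist',n)[:3]:
        m=d['mask']; print(n,d['confidence'],d['point'],cv2.minAreaRect(np.argwhere(m)[:,::-1].astype(np.float32)), onz('wrist',d['point'],.012 if n=='spot' else .024,i))
cv2.imwrite('pics/w2.png',im); v=im.copy()
for z,rad,c in((.012,.024,(255,0,255)),(.036,.013,(0,0,0)),(.012,.013,(0,0,0))):
    a=np.linspace(0,6.28,40); P=np.c_[.521+rad*np.cos(a),.085+rad*np.sin(a),z+0*a]; cv2.polylines(v,[proj('wrist',P,i).astype(int)],True,c,1)
cv2.imwrite('pics/v5.png',cv2.resize(v,None,fx=1.25,fy=1.25))
E
```

```text
[0.504 0.146 0.18 ] [ 0.551 -0.155 -3.152]
blank_a_center 0.77 [457.4, 217.0] ((456.00006103515625, 218.50003051757812), (30.405588150024414, 27.577163696289062), 45.0) [0.503 0.009 0.024]
spot 0.56 [438.5, 194.9] ((446.8575439453125, 210.53717041015625), (261.9031982421875, 141.12548828125), 30.379125595092773) [0.517 0.029 0.012]
spot 0.32 [124.8, 81.7] ((117.01812744140625, 85.5514144897461), (115.3621826171875, 148.9606475830078), 89.01223754882812) [0.544 0.336 0.012]
gauge 0.85 [317.0, 243.2] ((317.6253662109375, 246.66213989257812), (130.41934204101562, 147.01260375976562), 89.43273162841797) [0.442 0.131 0.024]
```

View pics/v5.png

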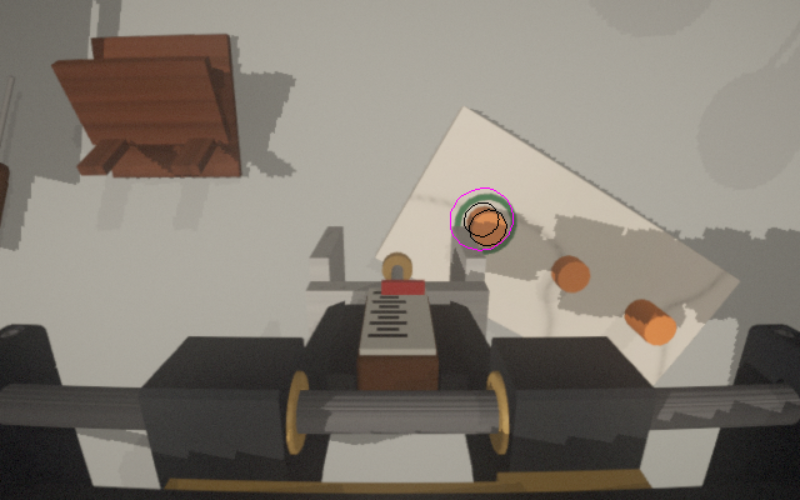

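```bash
cat > fit.py <<'E'
from aim import *
from scipy.optimize import minimize
def hull(c,i,x,y,h,s=8,r=.013):
    a=np.linspace(0,6.28,40); P=np.vstack([np.c_[x+r*np.cos(a),y+r*np.sin(a),z+0*a] for z in(.012,.012+h)])
    return cv2.convexHull((proj(c,P,i)*s).astype(np.int32))
def fit(c,i,im,x,y,w=40):
    p=proj(c,[[x,y,.024]],i)[0].astype(int); hsv=cv2.cvtColor(im,cv2.COLOR_BGR2HSV)
    m=((hsv[...,0]<16)&(hsv[...,1]>150)).astype(np.uint8); x0,y0=p-w//2; m=m[y0:y0+w,x0:x0+w]
    M=cv2.resize(m,None,fx=8,fy=8,interpolation=cv2.INTER_NEAREST); out=[]
    for h in(.016,.024,.032):
        def cost(q):
            H=hull(c,i,q[0],q[1],h)-np.array([x0,y0])*8; F=np.zeros_like(M); cv2.fillPoly(F,[H],1)
            return -(F&M).sum()/(F|M).sum()
        r=minimize(cost,[x,y],method='Nelder-Mead',options=dict(initial_simplex=[[x,y],[x+.005,y],[x,y+.005]],xatol=1e-4,fatol=1e-4)); out.append((h,np.round(r.x,4),round(-r.fun,3)))
    print(c,m.sum(),out)
E
python3 - <<'E'
from fit import *
i=eyes.camera_info('wrist'); im=cv2.imread('pics/w2.png')
for q in((.518,.085),(.5,.01),(.48,-.063)): fit('wrist',i,im,*q)
for c in('scene','side'):
  for q in((.52,.085),(.5,.01),(.48,-.063)): fit(c,eyes.camera_info(c),cv2.imread(f'pics/{c}0.png'),*q,w=26)
t,r,s=tool()
a=np.linspace(0,6.28,60); sole=-.0187-.0
def G(P): P=np.asarray(P,float); return t+r.apply(np.c_[-P[:,1],-P[:,0],.088-.0187-P[:,2]])
v=im.copy()
for z in(0,): cv2.polylines(v,[proj('wrist',G(np.c_[.008*np.cos(a),.008*np.sin(a),z+0*a]),i).astype(int)],True,(0,255,0),1)
for z in(0,.05,.06):
  for sy in(1,-1): cv2.polylines(v,[proj('wrist',G([[.022,sy*.028,z],[.022,sy*.036,z],[-.022,sy*.036,z],[-.022,sy*.028,z]]),i).astype(int)],True,(255,0,0),1)
a1=np.linspace(0,6.28,60)
cv2.polylines(v,[proj('wrist',np.c_[.519+.024*np.cos(a1),.085+.024*np.sin(a1),.012+0*a1],i).astype(int)],True,(255,0,255),1)
cv2.imwrite('pics/v6.png',cv2.resize(v[130:330,220:460],None,fx=3,fy=3))
E
```

```text
wrist 242 [(0.016, array([0.511, 0.088]), np.float64(-326491045552381.3)), (0.024, array([0.514, 0.09 ]), np.float64(-301181166302728.94)), (0.032, array([0.516, 0.09 ]), np.float64(-280465001424763.44))]
wrist 441 [(0.016, array([0.504, 0.019]), np.float64(-308551376996061.56)), (0.024, array([0.495, 0.02 ]), np.float64(-297955841025173.8)), (0.032, array([0.5  , 0.014]), np.float64(-272691236473302.94))]
wrist 646 [(0.016, array([ 0.489, -0.057]), np.float64(-257891821131422.78)), (0.024, array([ 0.48 , -0.051]), np.float64(-250037194666416.38)), (0.032, array([ 0.479, -0.05 ]), np.float64(-237991795558115.47))]
scene 50 [(0.016, array([0.549, 0.098]), np.float64(-0.0)), (0.024, array([0.533, 0.114]), np.float64(-0.0)), (0.032, array([0.533, 0.114]), np.float64(-0.0))]
scene 37 [(0.016, array([0.513, 0.039]), np.float64(-0.0)), (0.024, array([0.513, 0.039]), np.float64(-0.0)), (0.032, array([0.513, 0.039]), np.float64(-0.0))]
scene 59 [(0.016, array([ 0.521, -0.056]), np.float64(-0.0)), (0.024, array([ 0.496, -0.034]), np.float64(-0.0)), (0.032, array([ 0.493, -0.034]), np.float64(-0.0))]
side 47 [(0.016, array([0.54, 0.1 ]), np.float64(-0.0)), (0.024, array([0.541, 0.094]), np.float64(-0.0)), (0.032, array([0.541, 0.094]), np.float64(-0.0))]
side 52 [(0.016, array([0.521, 0.019]), np.float64(-0.0)), (0.024, array([0.521, 0.019]), np.float64(-0.0)), (0.032, array([0.521, 0.019]), np.float64(-0.0))]
side 56 [(0.016, array([ 0.5  , -0.048]), np.float64(-0.0)), (0.024, array([ 0.5  , -0.048]), np.float64(-0.0)), (0.032, array([ 0.509, -0.05 ]), np.float64(-0.0))]fit.py:13: RuntimeWarning: overflow encountered in scalar negative
  return -(F&M).sum()/(F|M).sum()
```

View pics/v6.png

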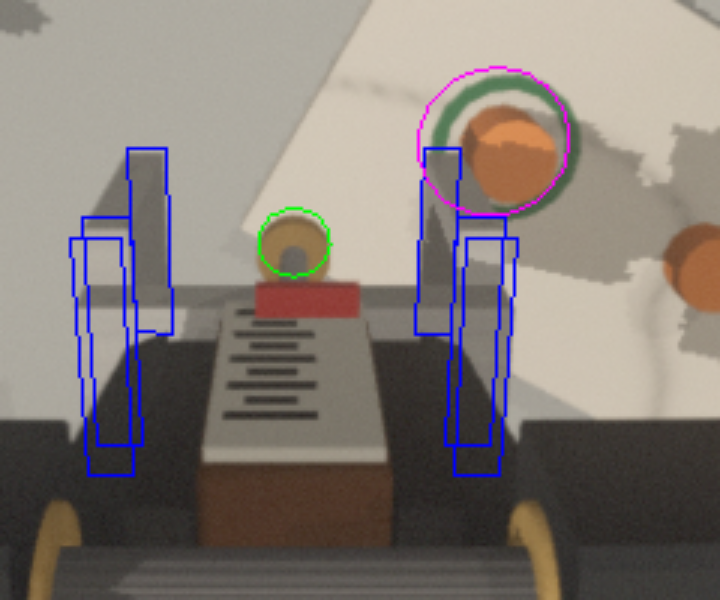

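```bash
sed -i 's/-(F&M).sum()\/(F|M).sum()/-float((F\&M).sum())\/float((F|M).sum())/' fit.py
python3 - <<'E'
from fit import *
i=eyes.camera_info('wrist'); im=cv2.imread('pics/w2.png')
for q in((.518,.083),(.5,.01),(.48,-.063)): fit('wrist',i,im,*q)
for c in('scene','side'):
  for q in((.52,.085),(.5,.01),(.48,-.063)): fit(c,eyes.camera_info(c),cv2.imread(f'pics/{c}0.png'),*q,w=26)
# ring
hsv=cv2.cvtColor(im,cv2.COLOR_BGR2HSV); m=((hsv[...,0]>45)&(hsv[...,0]<90)&(hsv[...,1]>70)); m[:140]=0;m[220:]=0;m[:,:350]=0;m[:,430:]=0
P=np.array([onz('wrist',(c,r),.012,i)[:2] for r,c in np.argwhere(m)]); A=np.c_[2*P,np.ones(len(P))]; s=np.linalg.lstsq(A,(P**2).sum(1),rcond=None)[0]
print('ring',len(P),s[:2],np.sqrt(s[2]+s[:2]@s[:2]))
E
```

```text
wrist 242 [(0.016, array([0.518, 0.081]), np.float64(0.321)), (0.024, array([0.518, 0.077]), np.float64(0.293)), (0.032, array([0.516, 0.076]), np.float64(0.289))]
wrist 441 [(0.016, array([ 0.496, -0.002]), np.float64(0.634)), (0.024, array([ 0.496, -0.002]), np.float64(0.631)), (0.032, array([ 0.496, -0.002]), np.float64(0.631))]
wrist 646 [(0.016, array([ 0.475, -0.078]), np.float64(0.752)), (0.024, array([ 0.477, -0.074]), np.float64(0.762)), (0.032, array([ 0.477, -0.074]), np.float64(0.762))]
scene 50 [(0.016, array([0.519, 0.088]), np.float64(0.802)), (0.024, array([0.522, 0.085]), np.float64(0.772)), (0.032, array([0.523, 0.083]), np.float64(0.647))]
scene 37 [(0.016, array([0.502, 0.009]), np.float64(0.691)), (0.024, array([0.504, 0.007]), np.float64(0.561)), (0.032, array([0.504, 0.007]), np.float64(0.469))]
scene 59 [(0.016, array([ 0.475, -0.06 ]), np.float64(0.72)), (0.024, array([ 0.479, -0.062]), np.float64(0.83)), (0.032, array([ 0.482, -0.063]), np.float64(0.733))]
side 47 [(0.016, array([0.52, 0.08]), np.float64(0.651)), (0.024, array([0.519, 0.08 ]), np.float64(0.538)), (0.032, array([0.518, 0.085]), np.float64(0.457))]
side 52 [(0.016, array([0.5  , 0.005]), np.float64(0.38)), (0.024, array([0.5 , 0.01]), np.float64(0.324)), (0.032, array([0.5 , 0.01]), np.float64(0.283))]
side 56 [(0.016, array([ 0.482, -0.072]), np.float64(0.6)), (0.024, array([ 0.481, -0.068]), np.float64(0.553)), (0.032, array([ 0.478, -0.067]), np.float64(0.472))]
ring 188 [0.519 0.081] 0.021275868859734478
```

```bash
sed -i 's/<16)/<22)/; s/>150/>100/' fit.py
python3 - <<'E'
from fit import *
i=eyes.camera_info('wrist'); im=cv2.imread('pics/w2.png')
for q in((.517,.081),(.498,.008),(.48,-.066)): fit('wrist',i,im,*q,w=60)
for c in('scene','side'):
  for q in((.52,.085),(.5,.01),(.48,-.063)): fit(c,eyes.camera_info(c),cv2.imread(f'pics/{c}0.png'),*q,w=26)
E
```

```text
wrist 777 [(0.016, array([0.518, 0.081]), np.float64(0.939)), (0.024, array([0.519, 0.083]), np.float64(0.905)), (0.032, array([0.521, 0.086]), np.float64(0.805))]
wrist 686 [(0.016, array([0.5  , 0.007]), np.float64(0.901)), (0.024, array([0.501, 0.009]), np.float64(0.759)), (0.032, array([0.502, 0.013]), np.float64(0.651))]
wrist 1008 [(0.016, array([ 0.477, -0.075]), np.float64(0.733)), (0.024, array([ 0.478, -0.071]), np.float64(0.894)), (0.032, array([ 0.481, -0.066]), np.float64(0.919))]
scene 62 [(0.016, array([0.518, 0.089]), np.float64(0.817)), (0.024, array([0.524, 0.086]), np.float64(0.88)), (0.032, array([0.526, 0.084]), np.float64(0.766))]
scene 50 [(0.016, array([0.503, 0.009]), np.float64(0.871)), (0.024, array([0.504, 0.009]), np.float64(0.721)), (0.032, array([0.508, 0.007]), np.float64(0.608))]
scene 75 [(0.016, array([ 0.471, -0.058]), np.float64(0.671)), (0.024, array([ 0.479, -0.061]), np.float64(0.805)), (0.032, array([ 0.484, -0.063]), np.float64(0.871))]
side 159 [(0.016, array([0.519, 0.083]), np.float64(0.387)), (0.024, array([0.518, 0.086]), np.float64(0.413)), (0.032, array([0.517, 0.089]), np.float64(0.384))]
side 85 [(0.016, array([0.498, 0.01 ]), np.float64(0.53)), (0.024, array([0.498, 0.012]), np.float64(0.464)), (0.032, array([0.498, 0.012]), np.float64(0.411))]
side 88 [(0.016, array([ 0.481, -0.074]), np.float64(0.578)), (0.024, array([ 0.48 , -0.067]), np.float64(0.69)), (0.032, array([ 0.479, -0.063]), np.float64(0.678))]
```

```bash
python3 - <<'E'
from aim import *
Rg,zg=rot(15,0); cmd([.520,.084,.0813+.05],Rg)
E
```

```text
d [2.15 0.03 1.64] r [0.   0.   0.01]
```

Call:
{"name": "play_rows", "arguments": {
  "deltas": [
    {"dx": 0.7,"dy": 0.03,"dz": 0.0,"rx": 0.0,"ry": 0.0,"rz": 0.0},
    {"dx": 1.5,"dy": 0.03,"dz": 0.3,"rx": 0.0,"ry": 0.0,"rz": 0.0},
    {"dx": 2.0,"dy": 0.03,"dz": 0.8,"rx": 0.0,"ry": 0.0,"rz": 0.0},
    {"dx": 2.15,"dy": 0.03,"dz": 1.4,"rx": 0.0,"ry": 0.0,"rz": 0.0},
    {"dx": 2.15,"dy": 0.03,"dz": 1.64,"rx": 0.0,"ry": 0.0,"rz": 0.0},
    {"dx": 2.15,"dy": 0.03,"dz": 1.64,"rx": 0.0,"ry": 0.0,"rz": 0.0},
    {"dx": 2.15,"dy": 0.03,"dz": 1.64,"rx": 0.0,"ry": 0.0,"rz": 0.0}
  ]
}}

```text
time_s: 9.75
tcp_pos: [0.5206, 0.0839, 0.1315]
orientation: [0.0, 0.794, -0.608, -0.0]
contact_force: [-0.7, 0.0, -2.5]
finger_gap: 0.024
```

```bash
python3 - <<'E'
from fit import *
t,r,s=tool(); i=eyes.camera_info('wrist'); im=eyes.camera('wrist'); print(t,s['contact_force']); cv2.imwrite('pics/w3.png',im)
v=im.copy();a=np.linspace(0,6.28,60)
def G(P): P=np.asarray(P,float); return t+r.apply(np.c_[-P[:,1],-P[:,0],.088-.0187-P[:,2]])
cv2.polylines(v,[proj('wrist',G(np.c_[.008*np.cos(a),.008*np.sin(a),0*a]),i).astype(int)],True,(0,255,0),1)
for z,rr,c in((.012,.024,(255,0,255)),(.036,.013,(255,255,0)),(.012,.013,(0,0,0))):
  cv2.polylines(v,[proj('wrist',np.c_[.520+rr*np.cos(a),.084+rr*np.sin(a),z+0*a],i).astype(int)],True,c,1)
cv2.imwrite('pics/v7.png',cv2.resize(v[100:300,220:460],None,fx=3,fy=3))
E
```

```text
[0.521 0.084 0.132] [-0.687  0.039 -2.485]
```

View pics/v7.png

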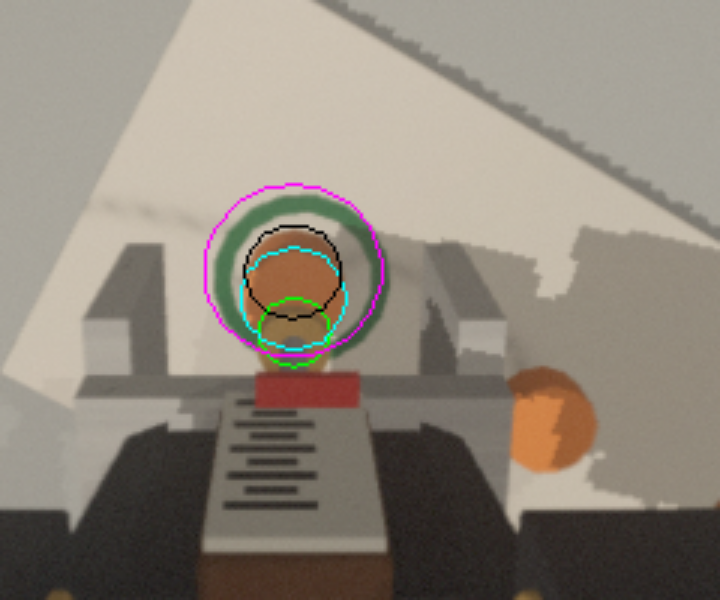

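Call:
{"name": "play_rows", "arguments": {
  "deltas": [
    {"dx": 0.0,"dy": 0.0,"dz": 0.3,"rx": 0.0,"ry": 0.0,"rz": 0.0},
    {"dx": 0.0,"dy": 0.0,"dz": 0.6,"rx": 0.0,"ry": 0.0,"rz": 0.0},
    {"dx": 0.0,"dy": 0.0,"dz": 0.8,"rx": 0.0,"ry": 0.0,"rz": 0.0},
    {"dx": 0.0,"dy": 0.0,"dz": 1.0,"rx": 0.0,"ry": 0.0,"rz": 0.0},
    {"dx": 0.0,"dy": 0.0,"dz": 1.15,"rx": 0.0,"ry": 0.0,"rz": 0.0},
    {"dx": 0.0,"dy": 0.0,"dz": 1.3,"rx": 0.0,"ry": 0.0,"rz": 0.0},
    {"dx": 0.0,"dy": 0.0,"dz": 1.4,"rx": 0.0,"ry": 0.0,"rz": 0.0},
    {"dx": 0.0,"dy": 0.0,"dz": 1.5,"rx": 0.0,"ry": 0.0,"rz": 0.0},
    {"dx": 0.0,"dy": 0.0,"dz": 1.5,"rx": 0.0,"ry": 0.0,"rz": 0.0}
  ]
}}

```text
time_s: 10.92
tcp_pos: [0.5204, 0.0836, 0.0859]
orientation: [0.0, 0.793, -0.609, -0.001]
contact_force: [0.6, 0.6, -1.5]
finger_gap: 0.0238
```

Call:
{"name": "play_rows", "arguments": {
  "deltas": [
    {"dx": 0.0,"dy": 0.0,"dz": 0.04,"rx": 0.0,"ry": 0.0,"rz": 0.0},
    {"dx": 0.0,"dy": 0.0,"dz": 0.08,"rx": 0.0,"ry": 0.0,"rz": 0.0},
    {"dx": 0.0,"dy": 0.0,"dz": 0.1,"rx": 0.0,"ry": 0.0,"rz": 0.0},
    {"dx": 0.0,"dy": 0.0,"dz": 0.1,"rx": 0.0,"ry": 0.0,"rz": 0.0}
  ]
}}

```text
time_s: 11.42
tcp_pos: [0.5204, 0.0836, 0.083]
orientation: [0.0, 0.793, -0.609, -0.001]
contact_force: [-0.8, 0.2, -1.3]
finger_gap: 0.0242
```

Call:
{"name": "play_rows", "arguments": {
  "deltas": [
    {"dx": 0.0,"dy": 0.0,"dz": 0.02,"rx": 0.0,"ry": 0.0,"rz": 0.0},
    {"dx": 0.0,"dy": 0.0,"dz": 0.04,"rx": 0.0,"ry": 0.0,"rz": 0.0},
    {"dx": 0.0,"dy": 0.0,"dz": 0.04,"rx": 0.0,"ry": 0.0,"rz": 0.0}
  ]
}}

```text
time_s: 11.8
tcp_pos: [0.5203, 0.0836, 0.0818]
orientation: [0.0, 0.793, -0.609, -0.001]
contact_force: [0.2, 0.2, -1.8]
finger_gap: 0.024
```

Call:
{"name": "play_rows", "arguments": {
  "deltas": [
    {"dx": 0.0,"dy": 0.0,"dz": 0.02,"rx": 0.0,"ry": 0.0,"rz": 0.0},
    {"dx": 0.0,"dy": 0.0,"dz": 0.03,"rx": 0.0,"ry": 0.0,"rz": 0.0},
    {"dx": 0.0,"dy": 0.0,"dz": 0.03,"rx": 0.0,"ry": 0.0,"rz": 0.0}
  ]
}}

```text
time_s: 12.18
tcp_pos: [0.5203, 0.0836, 0.0809]
orientation: [0.0, 0.793, -0.609, -0.001]
contact_force: [-1.4, -0.6, -1.2]
finger_gap: 0.0237
```

Call:
{"name": "play_rows", "arguments": {
  "deltas": [
    {"dx": 0.0,"dy": 0.0,"dz": 0.02,"rx": 0.0,"ry": 0.0,"rz": 0.0},
    {"dx": 0.0,"dy": 0.0,"dz": 0.03,"rx": 0.0,"ry": 0.0,"rz": 0.0},
    {"dx": 0.0,"dy": 0.0,"dz": 0.03,"rx": 0.0,"ry": 0.0,"rz": 0.0}
  ]
}}

```text
time_s: 12.55
tcp_pos: [0.5206, 0.0837, 0.0807]
orientation: [-0.0, 0.793, -0.609, -0.0]
contact_force: [-0.6, 2.0, 5.9]
finger_gap: 0.024
```

Call:
{"name": "play_rows", "arguments": {
  "deltas": [
    {"dx": 0.0,"dy": 0.0,"dz": 0.02,"rx": 0.0,"ry": 0.0,"rz": 0.0},
    {"dx": 0.0,"dy": 0.0,"dz": 0.03,"rx": 0.0,"ry": 0.0,"rz": 0.0},
    {"dx": 0.0,"dy": 0.0,"dz": 0.03,"rx": 0.0,"ry": 0.0,"rz": 0.0}
  ]
}}

```text
time_s: 12.92
tcp_pos: [0.5209, 0.0839, 0.0806]
orientation: [-0.001, 0.794, -0.609, 0.0]
contact_force: [-2.5, 2.2, 12.5]
finger_gap: 0.024
```

Call:
{"name": "play_rows", "arguments": {
  "deltas": [
    {"dx": 0.0,"dy": 0.0,"dz": -0.03,"rx": 0.0,"ry": 0.0,"rz": 0.0},
    {"dx": 0.0,"dy": 0.0,"dz": -0.03,"rx": 0.0,"ry": 0.0,"rz": 0.0}
  ]
}}

```text
time_s: 13.18
tcp_pos: [0.5207, 0.0838, 0.0807]
orientation: [-0.0, 0.793, -0.609, -0.0]
contact_force: [-0.9, 1.2, 7.7]
finger_gap: 0.024
```

Call:
{"name": "play_rows", "arguments": {
  "deltas": [
    {"dx": 0.0,"dy": 0.0,"dz": 0.0,"rx": 0.0,"ry": 0.0,"rz": 0.0},
    {"dx": 0.0,"dy": 0.0,"dz": 0.0,"rx": 0.0,"ry": 0.0,"rz": 0.0},
    {"dx": 0.0,"dy": 0.0,"dz": 0.0,"rx": 0.0,"ry": 0.0,"rz": 0.0},
    {"dx": 0.0,"dy": 0.0,"dz": 0.0,"rx": 0.0,"ry": 0.0,"rz": 0.0},
    {"dx": 0.0,"dy": 0.0,"dz": 0.0,"rx": 0.0,"ry": 0.0,"rz": 0.0},
    {"dx": 0.0,"dy": 0.0,"dz": 0.0,"rx": 0.0,"ry": 0.0,"rz": 0.0}
  ],
  "jaw": 0.4
}}

```text
time_s: 13.92
tcp_pos: [0.5203, 0.0836, 0.08]
orientation: [0.0, 0.793, -0.609, -0.001]
contact_force: [-0.2, -0.9, -0.5]
finger_gap: 0.062
```

Call:
{"name": "play_rows", "arguments": {
  "deltas": [
    {"dx": 0.0,"dy": 0.0,"dz": -0.5,"rx": 0.0,"ry": 0.0,"rz": 0.0},
    {"dx": 0.0,"dy": 0.0,"dz": -1.2,"rx": 0.0,"ry": 0.0,"rz": 0.0},
    {"dx": 0.0,"dy": 0.0,"dz": -2.2,"rx": 0.0,"ry": 0.0,"rz": 0.0},
    {"dx": 0.0,"dy": 0.0,"dz": -3.2,"rx": 0.0,"ry": 0.0,"rz": 0.0},
    {"dx": 0.0,"dy": 0.0,"dz": -4.2,"rx": 0.0,"ry": 0.0,"rz": 0.0},
    {"dx": 0.0,"dy": 0.0,"dz": -4.5,"rx": 0.0,"ry": 0.0,"rz": 0.0},
    {"dx": 0.0,"dy": 0.0,"dz": -4.5,"rx": 0.0,"ry": 0.0,"rz": 0.0}
  ]
}}

```text
time_s: 14.8
tcp_pos: [0.5204, 0.0836, 0.2146]
orientation: [0.0, 0.793, -0.609, -0.001]
contact_force: [-1.0, 0.0, 0.2]
finger_gap: 0.0616
```

```bash
python3 - <<'E'
from fit import *
t,r,s=tool(); iw=eyes.camera_info('wrist'); print(t,s['contact_force'])
ims={}
for c in('wrist','scene','side'): ims[c]=eyes.camera(c); cv2.imwrite(f'pics/{c}4.png',ims[c])
a=np.linspace(0,6.28,60); y=np.radians(15); X=np.array([np.cos(y),np.sin(y),0]); Y=np.array([-X[1],X[0],0])
def W(P): return np.array([.5205,.0838,.012])+np.array([p[0]*X+p[1]*Y+[0,0,p[2]] for p in P])
def draw(v,c,i=None):
  for B in([-.022,.022,-.036,.036,0,.06],[-.012,.012,-.012,.012,.06,.108]):
    for z in B[4:]: cv2.polylines(v,[proj(c,W([[B[0],B[2],z],[B[1],B[2],z],[B[1],B[3],z],[B[0],B[3],z]]),i).astype(int)],True,(255,0,0) if z<.07 else (0,255,0),1)
draw(ims['wrist'],'wrist',iw)
v=cv2.resize(ims['wrist'][60:330,150:490],None,fx=1.55,fy=1.55)
sc=[cv2.resize(ims[c][y0:y0+80,x0:x0+80],None,fx=3.2,fy=3.2) for c,x0,y0 in(('scene',290,155),('side',290,180))]
sc=np.vstack(sc); o=np.zeros((max(v.shape[0],512),v.shape[1]+256,3),np.uint8); o[:v.shape[0],:v.shape[1]]=v; o[:512,v.shape[1]:]=sc; cv2.imwrite('pics/v8.png',o)
for c in('wrist','scene','side'): print(c,[(np.round(d['point']),round(d['confidence'],2)) for d in models.look_for(c,'gate_tab')])
E
```

```text
[0.52  0.084 0.215] [-0.988  0.008  0.225]
wrist []
scene [(array([209., 227.]), 0.73)]
side [(array([384., 162.]), 0.64), (array([329., 235.]), 0.36)]
```

View pics/v8.png

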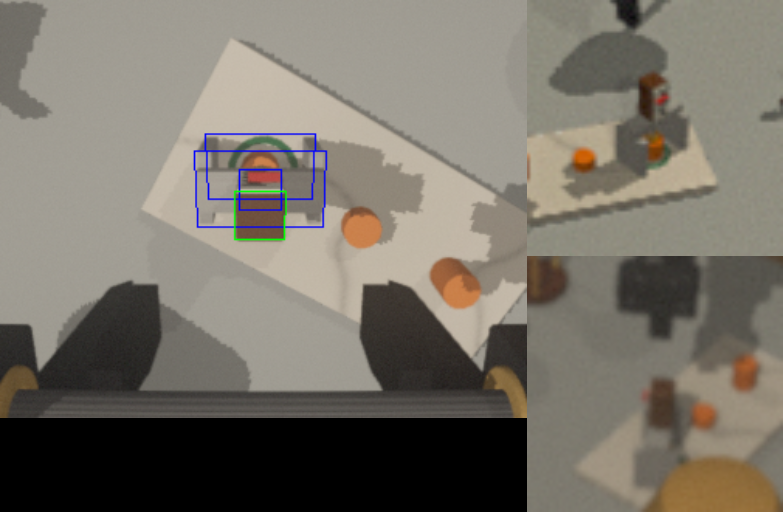

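```bash
python3 - <<'E'
from aim import *
a=np.radians(-18); tx=np.array([np.cos(a),np.sin(a),0]); tz=np.array([0,0,-1.]); Rg=R.from_matrix(np.c_[tx,np.cross(tz,tx),tz])
cmd([.485,-.338,.23],Rg)
E
```

```text
d [13.27  4.78 -0.53] r [ 0.01  0.02 -7.12]
```

Call:
{"name": "play_rows", "arguments": {
  "deltas": [
    {"dx": 1.5,"dy": 0.5,"dz": -0.5,"rx": 0.0,"ry": 0.0,"rz": -0.9},
    {"dx": 3.2,"dy": 1.1,"dz": -0.5,"rx": 0.0,"ry": 0.0,"rz": -1.8},
    {"dx": 4.9,"dy": 1.8,"dz": -0.5,"rx": 0.0,"ry": 0.0,"rz": -2.7},
    {"dx": 6.6,"dy": 2.4,"dz": -0.5,"rx": 0.0,"ry": 0.0,"rz": -3.6},
    {"dx": 8.3,"dy": 3.0,"dz": -0.5,"rx": 0.0,"ry": 0.0,"rz": -4.5},
    {"dx": 10.0,"dy": 3.6,"dz": -0.5,"rx": 0.0,"ry": 0.0,"rz": -5.4},
    {"dx": 11.7,"dy": 4.2,"dz": -0.5,"rx": 0.0,"ry": 0.0,"rz": -6.3},
    {"dx": 13.3,"dy": 4.8,"dz": -0.5,"rx": 0.0,"ry": 0.0,"rz": -7.1},
    {"dx": 13.3,"dy": 4.8,"dz": -0.5,"rx": 0.0,"ry": 0.0,"rz": -7.1},
    {"dx": 13.3,"dy": 4.8,"dz": -0.5,"rx": 0.0,"ry": 0.0,"rz": -7.1}
  ],
  "jaw": 1.0
}}

```text
time_s: 16.35
tcp_pos: [0.4848, -0.3384, 0.2296]
orientation: [-0.0, 0.987, -0.158, -0.001]
contact_force: [0.7, -0.6, 0.8]
finger_gap: 0.0883
```

```bash
python3 - <<'E'
from aim import *
t,r,s=tool(); i=eyes.camera_info('wrist'); im=eyes.camera('wrist'); print(t,s['contact_force']); cv2.imwrite('pics/w5.png',im)
for n in('gate_tab','trough'):
    for d in models.cut_out('wrist',n)[:2]: print(n,round(d['confidence'],2),d['point'],cv2.minAreaRect(np.argwhere(d['mask'])[:,::-1].astype(np.float32)),onz('wrist',d['point'],.115,i))
v=im.copy(); a=np.radians(-18); X=np.array([np.cos(a),np.sin(a),0]); Y=np.array([-X[1],X[0],0])
for z in(.115,): cv2.polylines(v,[proj('wrist',[np.array([.485,-.338,z])+p*X*.006+q*Y*.015 for p,q in((1,1),(1,-1),(-1,-1),(-1,1))],i).astype(int)],True,(0,255,0),1)
c=np.array([.485,-.338,.07]); cv2.polylines(v,[proj('wrist',[c+p*X+q*Y for p,q in((0,.05),(0,-.05),(.2,-.05),(.2,.05))],i).astype(int)],True,(255,0,0),1)
cv2.imwrite('pics/v9.png',cv2.resize(v,None,fx=1.25,fy=1.25))
E
```

```text
[ 0.485 -0.338  0.23 ] [ 0.651 -0.633  0.784]
gate_tab 0.62 [316.8, 187.7] ((317.697265625, 181.5091552734375), (87.08123779296875, 14.932538986206055), 88.26429748535156) [ 0.485 -0.334  0.115]
trough 0.95 [417.1, 173.0] ((421.39666748046875, 174.3320770263672), (112.85742950439453, 223.1753387451172), 88.85424041748047) [ 0.563 -0.347  0.115]
```

View pics/v9.png

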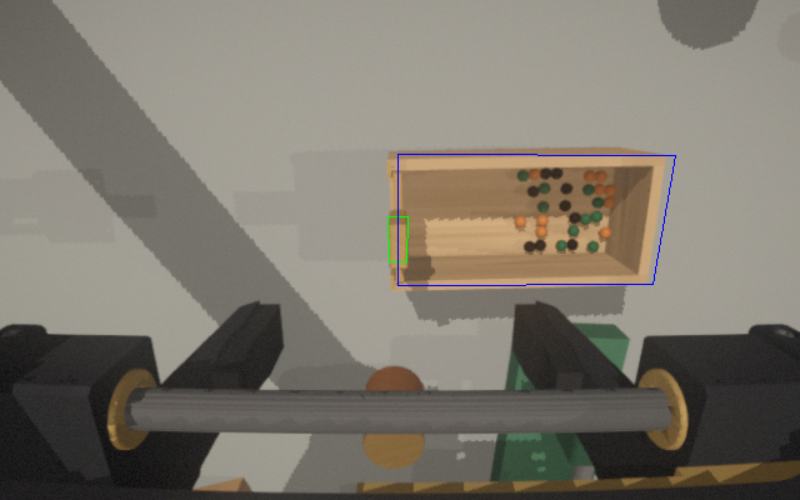

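Call:
{"name": "play_rows", "arguments": {
  "deltas": [
    {"dx": 0.0,"dy": 0.0,"dz": 1.2,"rx": 0.0,"ry": 0.0,"rz": 0.0},
    {"dx": 0.0,"dy": 0.0,"dz": 2.4,"rx": 0.0,"ry": 0.0,"rz": 0.0},
    {"dx": 0.0,"dy": 0.0,"dz": 3.4,"rx": 0.0,"ry": 0.0,"rz": 0.0},
    {"dx": 0.0,"dy": 0.0,"dz": 4.1,"rx": 0.0,"ry": 0.0,"rz": 0.0},
    {"dx": 0.0,"dy": 0.0,"dz": 4.6,"rx": 0.0,"ry": 0.0,"rz": 0.0},
    {"dx": 0.0,"dy": 0.0,"dz": 4.75,"rx": 0.0,"ry": 0.0,"rz": 0.0},
    {"dx": 0.0,"dy": 0.0,"dz": 4.75,"rx": 0.0,"ry": 0.0,"rz": 0.0}
  ]
}}

```text
time_s: 17.38
tcp_pos: [0.4849, -0.3391, 0.0879]
orientation: [0.0, 0.987, -0.158, -0.0]
contact_force: [-0.6, -0.1, 0.4]
finger_gap: 0.088
```

Call:
{"name": "play_rows", "arguments": {
  "deltas": [
    {"dx": 0.0,"dy": 0.0,"dz": 0.0,"rx": 0.0,"ry": 0.0,"rz": 0.0},
    {"dx": 0.0,"dy": 0.0,"dz": 0.0,"rx": 0.0,"ry": 0.0,"rz": 0.0},
    {"dx": 0.0,"dy": 0.0,"dz": 0.0,"rx": 0.0,"ry": 0.0,"rz": 0.0},
    {"dx": 0.0,"dy": 0.0,"dz": 0.0,"rx": 0.0,"ry": 0.0,"rz": 0.0},
    {"dx": 0.0,"dy": 0.0,"dz": 0.0,"rx": 0.0,"ry": 0.0,"rz": 0.0},
    {"dx": 0.0,"dy": 0.0,"dz": 0.0,"rx": 0.0,"ry": 0.0,"rz": 0.0},
    {"dx": 0.0,"dy": 0.0,"dz": 0.0,"rx": 0.0,"ry": 0.0,"rz": 0.0},
    {"dx": 0.0,"dy": 0.0,"dz": 0.0,"rx": 0.0,"ry": 0.0,"rz": 0.0},
    {"dx": 0.0,"dy": 0.0,"dz": 0.0,"rx": 0.0,"ry": 0.0,"rz": 0.0}
  ],
  "jaw": -1.0,
  "grip_force": 40.0
}}

```text
time_s: 18.5
tcp_pos: [0.4848, -0.3392, 0.0875]
orientation: [0.0, 0.987, -0.158, -0.001]
contact_force: [1.3, -0.4, -1.7]
finger_gap: 0.0115
```

Call:
{"name": "play_rows", "arguments": {
  "deltas": [
    {"dx": 0.0,"dy": 0.0,"dz": 0.03,"rx": 0.0,"ry": 0.0,"rz": 0.0},
    {"dx": 0.0,"dy": 0.0,"dz": 0.05,"rx": 0.0,"ry": 0.0,"rz": 0.0},
    {"dx": 0.0,"dy": 0.0,"dz": 0.05,"rx": 0.0,"ry": 0.0,"rz": 0.0}
  ]
}}

```text
time_s: 18.88
tcp_pos: [0.4848, -0.3391, 0.0861]
orientation: [0.0, 0.987, -0.158, -0.0]
contact_force: [1.7, 0.6, 1.3]
finger_gap: 0.0117
```

Call:
{"name": "play_rows", "arguments": {
  "deltas": [
    {"dx": 0.0,"dy": 0.0,"dz": 0.02,"rx": 0.0,"ry": 0.0,"rz": 0.0},
    {"dx": 0.0,"dy": 0.0,"dz": 0.03,"rx": 0.0,"ry": 0.0,"rz": 0.0},
    {"dx": 0.0,"dy": 0.0,"dz": 0.03,"rx": 0.0,"ry": 0.0,"rz": 0.0}
  ]
}}

```text
time_s: 19.25
tcp_pos: [0.4848, -0.3392, 0.0851]
orientation: [0.0, 0.987, -0.158, -0.0]
contact_force: [3.9, 0.1, 2.1]
finger_gap: 0.0121
```

Gate is sliding down (~2–4 N friction); continue until a firm stop.

Call:
{"name": "play_rows", "arguments": {
  "deltas": [
    {"dx": 0.0,"dy": 0.0,"dz": 0.03,"rx": 0.0,"ry": 0.0,"rz": 0.0},
    {"dx": 0.0,"dy": 0.0,"dz": 0.05,"rx": 0.0,"ry": 0.0,"rz": 0.0},
    {"dx": 0.0,"dy": 0.0,"dz": 0.05,"rx": 0.0,"ry": 0.0,"rz": 0.0}
  ]
}}

```text
time_s: 19.62
tcp_pos: [0.4848, -0.3391, 0.0835]
orientation: [0.0, 0.987, -0.158, -0.001]
contact_force: [4.5, -1.2, 1.0]
finger_gap: 0.0118
```

Call:
{"name": "play_rows", "arguments": {
  "deltas": [
    {"dx": 0.0,"dy": 0.0,"dz": 0.02,"rx": 0.0,"ry": 0.0,"rz": 0.0},
    {"dx": 0.0,"dy": 0.0,"dz": 0.03,"rx": 0.0,"ry": 0.0,"rz": 0.0},
    {"dx": 0.0,"dy": 0.0,"dz": 0.03,"rx": 0.0,"ry": 0.0,"rz": 0.0}
  ]
}}

```text
time_s: 20.0
tcp_pos: [0.4848, -0.3392, 0.0833]
orientation: [0.0, 0.987, -0.158, -0.0]
contact_force: [3.6, 0.3, 6.8]
finger_gap: 0.0114
```

Call:
{"name": "play_rows", "arguments": {
  "deltas": [
    {"dx": 0.0,"dy": 0.0,"dz": 0.02,"rx": 0.0,"ry": 0.0,"rz": 0.0},
    {"dx": 0.0,"dy": 0.0,"dz": 0.03,"rx": 0.0,"ry": 0.0,"rz": 0.0},
    {"dx": 0.0,"dy": 0.0,"dz": 0.03,"rx": 0.0,"ry": 0.0,"rz": 0.0}
  ]
}}

```text
time_s: 20.38
tcp_pos: [0.4848, -0.3392, 0.0833]
orientation: [0.001, 0.987, -0.158, -0.0]
contact_force: [0.7, 1.2, 13.1]
finger_gap: 0.0114
```

Call:
{"name": "play_rows", "arguments": {
  "deltas": [
    {"dx": 0.0,"dy": 0.0,"dz": -0.1,"rx": 0.0,"ry": 0.0,"rz": 0.0},
    {"dx": 0.0,"dy": 0.0,"dz": -0.25,"rx": 0.0,"ry": 0.0,"rz": 0.0},
    {"dx": 0.0,"dy": 0.0,"dz": -0.4,"rx": 0.0,"ry": 0.0,"rz": 0.0},
    {"dx": 0.0,"dy": 0.0,"dz": -0.55,"rx": 0.0,"ry": 0.0,"rz": 0.0},
    {"dx": 0.0,"dy": 0.0,"dz": -0.7,"rx": 0.0,"ry": 0.0,"rz": 0.0},
    {"dx": 0.0,"dy": 0.0,"dz": -0.82,"rx": 0.0,"ry": 0.0,"rz": 0.0},
    {"dx": 0.0,"dy": 0.0,"dz": -0.9,"rx": 0.0,"ry": 0.0,"rz": 0.0},
    {"dx": 0.0,"dy": 0.0,"dz": -0.94,"rx": 0.0,"ry": 0.0,"rz": 0.0},
    {"dx": 0.0,"dy": 0.0,"dz": -0.94,"rx": 0.0,"ry": 0.0,"rz": 0.0}
  ]
}}

```text
time_s: 21.5
tcp_pos: [0.4848, -0.3391, 0.1094]
orientation: [-0.0, 0.987, -0.158, -0.001]
contact_force: [5.1, -2.2, -2.6]
finger_gap: 0.0118
```

Call:
{"name": "play_rows", "arguments": {
  "deltas": [
    {"dx": 0.0,"dy": 0.0,"dz": -0.03,"rx": 0.0,"ry": 0.0,"rz": 0.0},
    {"dx": 0.0,"dy": 0.0,"dz": -0.04,"rx": 0.0,"ry": 0.0,"rz": 0.0},
    {"dx": 0.0,"dy": 0.0,"dz": -0.04,"rx": 0.0,"ry": 0.0,"rz": 0.0}
  ]
}}

```text
time_s: 21.88
tcp_pos: [0.4847, -0.3391, 0.1104]
orientation: [-0.0, 0.987, -0.158, -0.001]
contact_force: [5.7, -2.1, -3.3]
finger_gap: 0.0119
```

Call:
{"name": "play_rows", "arguments": {
  "deltas": [
    {"dx": 0.0,"dy": 0.0,"dz": 0.0,"rx": 0.0,"ry": 0.0,"rz": 0.0},
    {"dx": 0.0,"dy": 0.0,"dz": 0.0,"rx": 0.0,"ry": 0.0,"rz": 0.0},
    {"dx": 0.0,"dy": 0.0,"dz": 0.0,"rx": 0.0,"ry": 0.0,"rz": 0.0},
    {"dx": 0.0,"dy": 0.0,"dz": 0.0,"rx": 0.0,"ry": 0.0,"rz": 0.0},
    {"dx": 0.0,"dy": 0.0,"dz": 0.0,"rx": 0.0,"ry": 0.0,"rz": 0.0},
    {"dx": 0.0,"dy": 0.0,"dz": 0.0,"rx": 0.0,"ry": 0.0,"rz": 0.0}
  ],
  "jaw": 0.4
}}

```text
time_s: 22.62
tcp_pos: [0.4847, -0.3391, 0.1112]
orientation: [0.0, 0.987, -0.158, -0.001]
contact_force: [-0.2, -0.5, 0.2]
finger_gap: 0.0617
```

Call:
{"name": "play_rows", "arguments": {
  "deltas": [
    {"dx": 0.0,"dy": 0.0,"dz": -0.6,"rx": 0.0,"ry": 0.0,"rz": 0.0},
    {"dx": 0.0,"dy": 0.0,"dz": -1.5,"rx": 0.0,"ry": 0.0,"rz": 0.0},
    {"dx": 0.0,"dy": 0.0,"dz": -2.5,"rx": 0.0,"ry": 0.0,"rz": 0.0},
    {"dx": 0.0,"dy": 0.0,"dz": -3.5,"rx": 0.0,"ry": 0.0,"rz": 0.0},
    {"dx": 0.0,"dy": 0.0,"dz": -4.5,"rx": 0.0,"ry": 0.0,"rz": 0.0},
    {"dx": 0.0,"dy": 0.0,"dz": -4.5,"rx": 0.0,"ry": 0.0,"rz": 0.0},
    {"dx": 0.0,"dy": 0.0,"dz": -4.5,"rx": 0.0,"ry": 0.0,"rz": 0.0}
  ]
}}

```text
time_s: 23.5
tcp_pos: [0.4846, -0.3388, 0.245]
orientation: [-0.001, 0.987, -0.158, -0.001]
contact_force: [-0.2, -0.6, -0.7]
finger_gap: 0.062
```

```bash
python3 - <<'E'
from fit import *
t,r,s=tool(); iw=eyes.camera_info('wrist'); print(t,s['contact_force'],s['time_s'])
ims={}
for c in('wrist','scene','side'): ims[c]=eyes.camera(c); cv2.imwrite(f'pics/{c}6.png',ims[c])
def tabs(v,c,i):
  a=np.radians(-18); X=np.array([np.cos(a),np.sin(a),0]); Y=np.array([-X[1],X[0],0])
  for z in(.142,): cv2.polylines(v,[proj(c,[np.array([.485,-.338,z])+p*X*.006+q*Y*.015 for p,q in((1,1),(1,-1),(-1,-1),(-1,1))],i).astype(int)],True,(0,0,255),1)
tabs(ims['wrist'],'wrist',iw)
L=[cv2.resize(ims[c][y0:y0+100,x0:x0+130],(390,300),interpolation=cv2.INTER_CUBIC) for c,x0,y0 in(('wrist',260,150),('scene',160,190),('scene',280,130),('side',280,150))]
cv2.imwrite('pics/v10.png',np.vstack([np.hstack(L[:2]),np.hstack(L[2:])]))
print('gauge shift px', [cv2.phaseCorrelate(np.float32(cv2.cvtColor(cv2.imread(f'pics/{c}4.png')[y0:y0+60,x0:x0+60],6)),np.float32(cv2.cvtColor(ims[c][y0:y0+60,x0:x0+60],6))) for c,x0,y0 in(('scene',300,165),('side',300,205))])
E
```

```text
[ 0.485 -0.339  0.245] [-0.174 -0.648 -0.672] 23.5
gauge shift px [((-0.02081047582389317, -0.05467743228533806), 1.022350065443251), ((0.021288353957565676, -0.024535648769550278), 0.9726282453536987)]
```

View pics/v10.png

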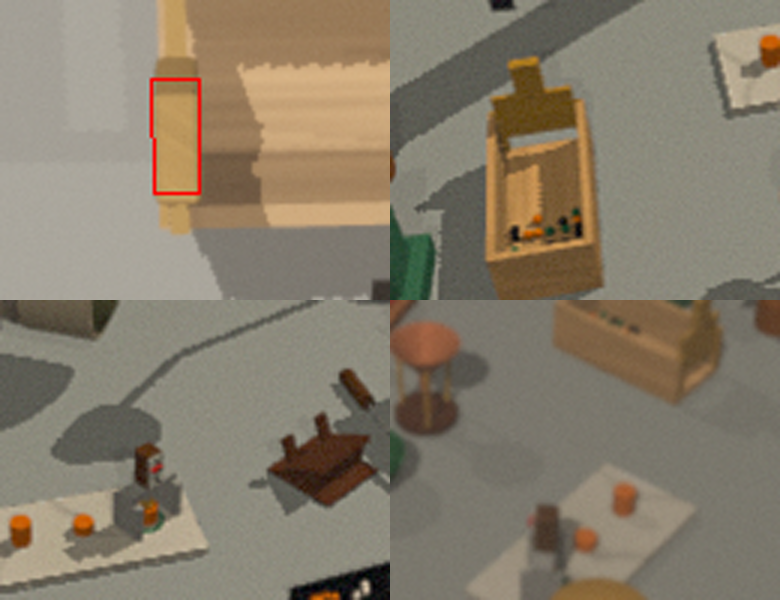

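```bash
python3 -c "
from cell import arm
print(arm.job_done())"
```

```text
the job is handed in; nothing more can be done
None
```

I finished the task and handed it in at about 23.7 s of the 48 s allowed; no verdict was reported. The gauge stands upright over the ring's blank, with both legs on the marble. The trough gate is open about 27 mm and let go.

- **Gauge:** I lowered it in small steps until the legs met the marble. The wrist force never read more than about 13 N after a step. After release, the handle matched its predicted upright position in the wrist picture. It had not moved between that check and the last one (under 0.1 px in two cameras).
- **Foot on the blank:** My measurements put the foot within about 2 mm of the blank's axis. I could not read the gauge's scale directly.
- **Blank height:** I took the ring's blank as the 24 mm one. The fits gave 16 mm for the middle blank and favoured 32 mm for the far one. For the ring's blank itself they disagreed:
  - The scene camera gave 24 mm (fit score 0.88 against 0.82 for 16 mm).
  - The wrist picture slightly favoured 16 mm (0.94 against 0.91), with the gauge's leg close to the blank in that view.
  - The side camera's fits were too weak to settle it.
- **Gate:** I first closed it against its stop, which gave a firm 13 N at a tool height of 83.3 mm. I then lifted it to 110.4 mm, an opening of about 27 mm. After release, the tab matched the predicted position for that opening in the wrist picture.
- **Robot and bystanders:** The arm ended clear above the trough, with the force reading near zero. The last picture crops show nothing disturbed, but they do not cover every bystander.

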